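# Full tin to the row, empty tin to the mat

### The arm

A 6-joint arm with a two-finger parallel gripper is mounted at the origin on the work surface. World frame = base frame: x ahead of the robot, y to its left, z up, the work surface at z = 0. Lengths are in mm, angles in rad, forces in N, time in s.
With the tool pointing down it reaches from about 400 to 925 mm from the base axis. Payload 12.5 kg.
Tool frame: the origin (TCP) lies at the centre of the arm's flange, where the gripper is bolted on; the fingertips stand 190 mm ahead of it and the grasp point (between the pads) lies env.grip_point_offset ahead of it (env.grip_point_offset is the distance from the TCP to the grasp point, in mm); z points along the fingers, x is the direction in which the jaws open and shut, and the axes are right-handed (so a half turn about z gives the same grasp; the last joint's range is limited). The gripper opens to 95 mm and grips with 3 to 60 N. Pads are 20 mm wide; open, the fingers measure 119 mm over their backs; the gripper's body (75 mm by 180 mm) begins 59 mm behind the grasp point.
Start: joints at [1.144, 0.491, 1.559, -0, 1.092, -0.106], TCP at [197.055, 593.122, 404.761] pointing down, gripper open.
Joint ranges: [-3.1, 3.1], [-0.84, 2.19], [0.05, 2.79], [-1.13, 4.28], [0.06, 2.93], [-2.69, 2.69]. Speed limits (rad/s): [2.22, 2.22, 2.79, 3.14, 3.14, 3.14].

### API

Orientations are given as [roll, pitch, yaw] about the fixed x, y, z axes, in that order (R = Rz(yaw) Ry(pitch) Rx(roll)).
In Python, from cell import state, read_camera, camera_model, job_done, env gives the robot as it stands.
- The arm moves only by the tool arm_command, never from a script. Its argument "steps" is a list of rows, each a list of 6 numbers: the shift along the tool's x, y, z in cm, then the turn, a rotation vector about the tool's x, y, z in degrees. In form: [[dx, dy, dz, rx, ry, rz], ...]. A call has 1 to 12 rows; each row is the pose to reach, as a shift and turn from the pose commanded when the call began, along the tool's axes at that moment; what a row does not reach only later rows make up. A row lasts 1/12 s, in which the tool goes at most 41.7 mm and 7.16 degrees, less where a joint would pass 70% of its speed; a pose out of reach is approached as far as the arm can. A call with a gripper value outside its range is refused whole. "jaw" is the finger opening in cm, from 0 to 9.51, set as the call begins (left out, the last holds). The fingers move at their own pace and stop on an object; the grip force is fixed at half the most. Time passes only in rows, so rows that repeat a pose let the fingers close. It gives the time, the measured TCP pose, the force and the opening at its end, in the units of the state.
- state(): the state, without advancing time (a new reading comes with each control period).
- read_camera(name): name is "scene" or "top" or "wrist"; returns the picture (420x560x3 uint8, red, green, blue); there is no depth.
- camera_model(name): a dict with "K" (3x3 intrinsics, pixels), "xyz" and "rotation" of the camera in the world. Camera axes: x right, y up, looking along -z (the intrinsics and any distortion apply to the point x, -y, -z); pixel columns grow to the right and rows downward; lengths in mm; the calibration is good to about 2 mm. A picture is of the moment at which its call begins: read the wrist's pose just before it. camera_model takes no time and is no camera call; for the wrist camera it gives the pose at the moment of the call.
- job_done(): hands the job in, once; it reports no verdict.
The state is a dict: "t": time; "joints": joint angles; "qvel": joint speeds; "tau": joint torques, N m; "eef_pos": TCP position; "tcp_rot": TCP orientation; "ft_force": force on the tool from outside, world axes, zero at the start; "moment": the same for the moment, N m; "opening": opening from 0.0 (shut) to 1.0 (fully open).
Only numpy, scipy, OpenCV 4.12 (cv2) and the standard library are available. Lean on these libraries where they do the work, as an engineer would, in place of code of your own. Each camera call takes 0.05 s, during which the arm holds its last target. There are 200 camera calls.

### The job

One of the two look-alike short tins is full and the other is empty; lift to feel which. Butt the full one end to end against the free end of the long tin box, so that no gap is left and their sides are in line, and stand the empty one on the square mat for refilling. Leave both tins upright, do not drop them or shove the tin box out of its place, and leave everything else as it is.

Things in the scene. Friction and masses are not known exactly. Their poses are not given: they have to be found in the camera images.
- tin_a: one of two identical short lidded tins, bare metal, 110 mm long (own x) x 54 wide (own y) x 62 high, straight sides, alike end for end; origin at the centre of its underside. One of tin_a and tin_b is full (0.5 to 0.7 kg in all), the other empty (0.15 kg); which one changes and can only be felt by lifting. Contents do not shift. Starts upright, long axis roughly along world y.
- tin_b: one of two identical short lidded tins, bare metal, 110 mm long (own x) x 54 wide (own y) x 62 high, straight sides, alike end for end; origin at the centre of its underside. One of tin_a and tin_b is full (0.5 to 0.7 kg in all), the other empty (0.15 kg); which one changes and can only be felt by lifting. Contents do not shift. Starts upright, long axis roughly along world y.
- tinbox: long closed tin box, bare metal, same section as the short tins: 170 mm (own x) x 54 x 62 high, 1.6 kg, loose. Origin at the centre of its underside; own +x points to its free end (roughly towards the robot); the other end stands 1 mm from the fixed bookend, which stops it. A short tin butted correctly has its centre 140 mm from this origin along own +x, long axes in one line.
- tinbox_free_end (a point): centre of the free end face of the long tin box (31 mm above the shelf), where the full tin must butt.
- bookend: dark steel angle fixed to the shelf: upright 70 mm wide, 90 mm high, 4 mm thick. Origin at the foot of the face that touches the long tin box; own +x points along the row, to the tin box.
- mat: square red hard silicone mat, 170 x 170 x 4 mm, fixed flat on the shelf; origin at the centre of its underside, so its top is 4 mm above.
- tyre_lever: bystander: brushed aluminium tyre lever 190 mm long, 18 mm wide, 13 mm high, lying flat; origin near its middle.
- bearing: bystander: steel bearing ring, 52 mm across, 15 mm high, lying flat between the row and the short tins; origin at the centre of its underside.
- grease_jar: bystander: round jar with cap, 72 mm across, 85 mm high; origin at the centre of its underside.
- spray_can: bystander: upright can, 60 mm across, 170 mm high; origin at the centre of its underside.
- spanner: bystander: steel spanner lying flat; origin near its middle.
- mug: bystander: white mug, 80 mm across, 85 mm high; origin at the centre of its underside.
Things that resemble listed ones, but are neither listed nor needed, are in the scene too. Leave any orange look-alike of the tinbox alone.

How it is judged (in metres and radians):
At the end, for the whole second after the job is handed in: Full tin upright on the shelf, end against the tin box's free end (gap under 4 mm, sides in line within 7 mm, parallel within 3.4 degrees); empty tin upright on the mat, centre within 55 mm of the mat's centre along each mat axis, mat bearing 0.7 to 3.2 N; both at rest (((x of tin_a in the frame of tinbox between 0.137 and 0.144 m and y of tin_a in the frame of tinbox between -0.007 and 0.007 m and z of tin_a in the frame of tinbox between -0.004 and 0.004 m and angle between the x axis of tin_a and the x axis of tinbox, either way round below 0.06 rad and angle between each of tin_a, tin_b's own z axis and vertical below 0.06 rad and x of tin_b in the frame of mat between -0.055 and 0.055 m and y of tin_b in the frame of mat between -0.055 and 0.055 m and height (world z) of tin_b below 0.01 m and contact force between tin_b and mat between 0.7 and 3.2 N) or (x of tin_b in the frame of tinbox between 0.137 and 0.144 m and y of tin_b in the frame of tinbox between -0.007 and 0.007 m and z of tin_b in the frame of tinbox between -0.004 and 0.004 m and angle between the x axis of tin_b and the x axis of tinbox, either way round below 0.06 rad and angle between each of tin_b, tin_a's own z axis and vertical below 0.06 rad and x of tin_a in the frame of mat between -0.055 and 0.055 m and y of tin_a in the frame of mat between -0.055 and 0.055 m and height (world z) of tin_a below 0.01 m and contact force between tin_a and mat between 0.7 and 3.2 N)) and linear speed of each of tin_a, tin_b, tinbox below 0.02 m/s); the robot touches nothing.
It fails at once if a short tin is tipped by more than 35 degrees (angle between any of tin_a, tin_b's own z axis and vertical above 0.61 rad).
It fails at once if a short tin is dropped or thrown (moves faster than 0.7 m/s while no finger touches it) ((linear speed of tin_a above 0.7 m/s and contact force between tin_a and the fingers below 0.05 N) or (linear speed of tin_b above 0.7 m/s and contact force between tin_b and the fingers below 0.05 N)).
It fails at once if the long tin box is shoved more than 15 mm from its place (distance of tinbox from where it was at the start of the episode above 0.015 m).
It fails at once if a bystander is moved by more than 25 mm (distance of any of tyre_lever, bearing, grease_jar, spray_can, spanner, mug from where it was at the start of the episode above 0.025 m).
It also fails if it takes over 64 s, if anything falls off the work surface, if the arm or the gripper's body presses on something with over 40 N, if the wrist force passes 120 N, or if a joint passes its speed limit or range.

## Working session

There is one attempt and no reset: what is moved stays moved. The work goes in short steps, Python scripts to look and compute and a tool call to move; the robot and the scene stay as the last step left them, time stands still between calls to the robot, and variables do not carry over. Pictures are saved under pics/ and viewed, about 8 in all and at most 12, crops included, and the job is handed in when it is done.

Besides the shell and the picture viewer there is one more tool, called after ">>>" as name(argument=value, ...) on one line, values as JSON. arm_command: Moves the arm, as the interface text tells. Its arguments: {"type":"object","properties":{"steps":{"type":"array"},"jaw":{"type":"number"}},"required":["steps"]}

```bash
mkdir -p pics; ls; python3 - <<'E'
from cell import state, read_camera, camera_model, env
import cv2, numpy as np
s=state(); print(s); print(env.grip_point_offset)
for n in("scene","top"):
    im=read_camera(n); cv2.imwrite(f"pics/{n}0.png",im[:,:,::-1]); print(n,camera_model(n))
E
```

```text
pics
{'t': 0.0, 'joints': array([ 1.14438407e+00,  4.91594880e-01,  1.55946756e+00, -2.28622250e-05,
        1.09169632e+00, -1.05607985e-01]), 'qvel': array([-0.00053575,  0.0008633 , -0.00141691,  0.00098101, -0.00118477,
        0.00071225]), 'tau': array([ 2.65406896e-03, -6.12656379e+01, -2.58181947e+01,  6.92912028e-02,
        4.82244138e-02, -1.30177409e-04]), 'eef_pos': array([197.05297437, 593.09034282, 404.13344181]), 'tcp_rot': array([-3.14148990e+00,  1.16174699e-03,  1.25000267e+00]), 'ft_force': array([0.83270691, 0.05553791, 0.46108807]), 'moment': array([-0.01025966,  0.01892426,  0.01885156]), 'opening': 0.9989993738573766}
171.3
scene {'K': array([[395.10407736,   0.        , 277.04279787],
       [  0.        , 395.10407736, 207.14993113],
       [  0.        ,   0.        ,   1.        ]]), 'xyz': array([1352.16632924,   69.14175161,  859.45079752]), 'rotation': array([7.77869855e-01, 8.79403267e-04, 1.63509955e+00])}
top {'K': array([[380.62019085,   0.        , 278.29022894],
       [  0.        , 380.62019085, 207.66197941],
       [  0.        ,   0.        ,   1.        ]]), 'xyz': array([ 462.24244519,   51.23481899, 1278.07526694]), 'rotation': array([ 0.05985445, -0.02712757, -1.56402105])}
```

View pics/top0.png

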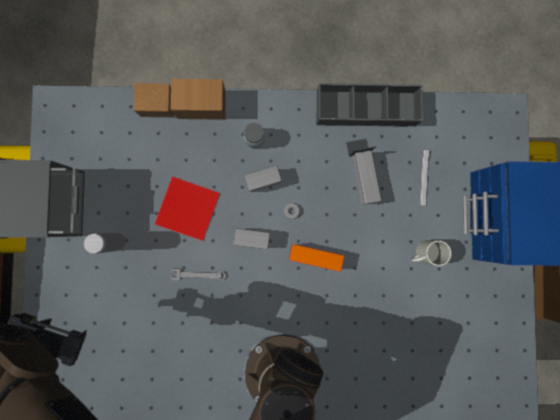

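View pics/scene0.png

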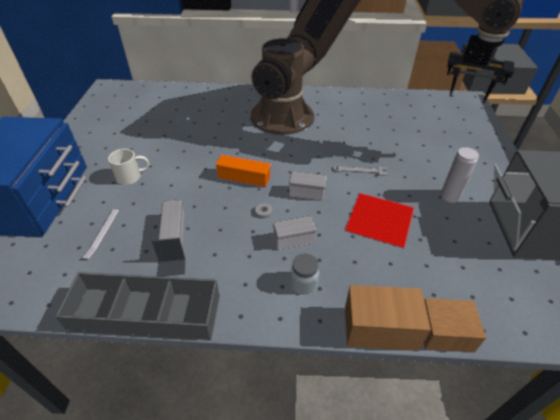

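The top view shows the short tins at (263,179) and (252,239), the tinbox at (368,176) with the dark bookend at (361,148), and its free end at (370,203). The mat is at (188,208). The orange look-alike at (317,258) is to be left alone, and the tyre lever at (425,178) is not a candidate. The grey short tins can be told from the tinbox by length. A zoomed crop will check the choice.

```bash
cat > h.py <<'E'
import numpy as np, cv2
from scipy.spatial.transform import Rotation as Ro
from cell import state, read_camera, camera_model, env
def back(m,uv,z):
    uv=np.atleast_2d(np.asarray(uv,float)); R=Ro.from_euler('xyz',m['rotation']).as_matrix()
    K=m['K']; d=np.c_[(uv[:,0]-K[0,2])/K[0,0],-(uv[:,1]-K[1,2])/K[1,1],-np.ones(len(uv))]@R.T
    return m['xyz']+d*((z-m['xyz'][2])/d[:,2])[:,None]
def proj(m,P):
    R=Ro.from_euler('xyz',m['rotation']).as_matrix(); c=(np.atleast_2d(P)-m['xyz'])@R; K=m['K']
    return np.c_[K[0,0]*c[:,0]/-c[:,2]+K[0,2], -K[1,1]*c[:,1]/-c[:,2]+K[1,2]]
def box(x,y,a,L,W,z):
    c,s=np.cos(a),np.sin(a); return np.array([[x+c*i*L/2-s*j*W/2,y+s*i*L/2+c*j*W/2,z] for i,j in((1,1),(1,-1),(-1,-1),(-1,1))])
E
python3 - <<'E'
from h import *
im=cv2.imread('pics/top0.png'); m=camera_model('top')
print(back(m,[[283,370],[255,130],[292,211],[94,243],[435,253]],0).round())
hsv=cv2.cvtColor(im,cv2.COLOR_BGR2HSV)
for n,(u,v),L,z in(('tin1',(263,179),110,62),('tin2',(252,239),110,62),('box',(368,176),170,62),('mat',(188,208),170,4)):
    g=im.astype(int)
    px=im[v-2:v+3,u-2:u+3].reshape(-1,3).mean(0)
    mk=(np.abs(g-px).max(2)<22).astype(np.uint8)
    _,lab=cv2.connectedComponents(mk,connectivity=4)
    c=np.argwhere(lab==lab[v,u])[:,::-1]
    P=back(m,c,z)[:,:2].astype(np.float32)
    r=cv2.minAreaRect(P); print(n,px.round(),len(c),np.round(r[0],1),np.round(r[1],1),round(r[2],1))
cv2.imwrite('pics/crop.png',cv2.resize(im[115:290,140:400],None,fx=3,fy=3,interpolation=cv2.INTER_CUBIC))
E
```

```text
[[   5.   -2.    0.]
 [ 803.   98.    0.]
 [ 528.  -29.    0.]
 [ 417.  625.    0.]
 [ 390. -514.    0.]]
tin1 [134. 134. 134.] 534 [631.9  71.9] [ 51.3 108.7] 17.3
tin2 [136. 136. 137.] 545 [436.2 106. ] [108.7  51.1] 82.7
box [131. 131. 132.] 1003 [ 637.4 -262.9] [164.3  66. ] 10.6
mat [ 23.  27. 176.] 2462 [534.9 321.9] [166.1 165.3] 70.9
```

View pics/crop.png

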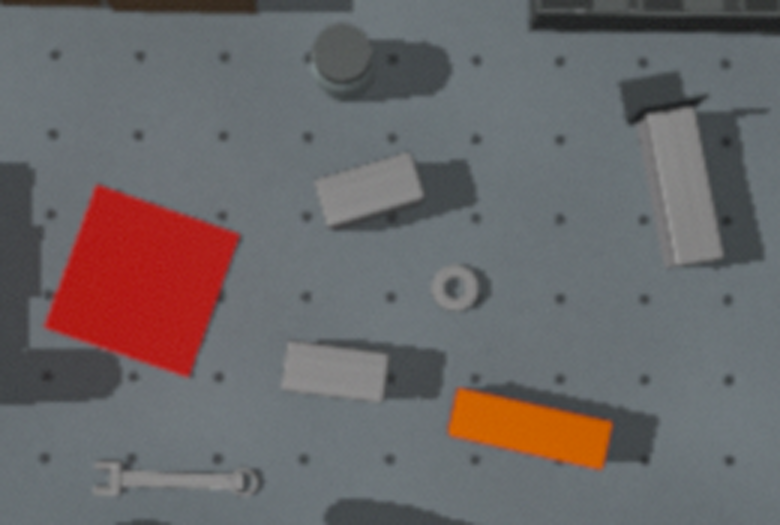

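The crop confirms two short grey tins and the longer grey tinbox against the dark bookend. The orange box is the decoy. tin2 is at about (436,106) and tin1 at about (632,72); the measured sizes match within about 3 mm. I'll move above tin2.

```bash
cat >> h.py <<'E'
def plan(x,y,z,yaw):
    """shift cm in tool axes and turn deg to TCP pose, tool down"""
    s=state(); R=Ro.from_euler('xyz',s['tcp_rot']); T=Ro.from_euler('xyz',[np.pi,0,np.radians(yaw)])
    d=R.inv().apply(np.array([x,y,z])-s['eef_pos'])/10; print('t',round(s['t'],2),'shift',d.round(2),'turn',np.degrees((R.inv()*T).as_rotvec()).round(2),'|d|',np.linalg.norm(d).round(1))
E
python3 -c "
from h import *
plan(436,106,360,-7.3)"
```

```text
t 0.1 shift [-38.69  38.04   4.46] turn [3.000e-02 5.000e-02 7.892e+01] |d| 54.4
```

>>> arm_command(steps=[[-38.69,38.04,4.4,0,0,78.9],[-38.69,38.04,4.4,0,0,78.9],[-38.69,38.04,4.4,0,0,78.9],[-38.69,38.04,4.4,0,0,78.9],[-38.69,38.04,4.4,0,0,78.9],[-38.69,38.04,4.4,0,0,78.9],[-38.69,38.04,4.4,0,0,78.9],[-38.69,38.04,4.4,0,0,78.9],[-38.69,38.04,4.4,0,0,78.9],[-38.69,38.04,4.4,0,0,78.9],[-38.69,38.04,4.4,0,0,78.9],[-38.69,38.04,4.4,0,0,78.9]], jaw=9.5)

```text
t: 1.1
eef_pos: [417.0, 143.7, 364.2]
tcp_rot: [-3.141, -0.0, -0.135]
ft_force: [1.0, 0.7, -0.5]
opening: 1.0
```

```bash
python3 -c "
from h import *
plan(436,106,360,-7.3)"
```

```text
t 1.1 shift [2.4  3.48 0.42] turn [-0.01 -0.01 -0.44] |d| 4.2
```

>>> arm_command(steps=[[2.4,3.5,0.4,0,0,-0.4],[2.4,3.5,0.4,0,0,-0.4],[2.4,3.5,0.4,0,0,-0.4],[2.4,3.5,0.4,0,0,-0.4]])

```text
t: 1.43
eef_pos: [435.8, 108.0, 360.1]
tcp_rot: [-3.142, 0.001, -0.121]
ft_force: [0.9, 1.4, -0.6]
opening: 0.997
```

```bash
python3 - <<'E'
from h import *
m=camera_model('wrist'); im=read_camera('wrist')[:,:,::-1].copy(); cv2.imwrite('pics/w1raw.png',im)
s=state(); print(s['eef_pos'],s['tcp_rot'],s['ft_force'],m)
for b in(box(436.2,106,np.radians(82.7),110,54,62),box(631.9,71.9,np.radians(107.3),110,54,62)):
    cv2.polylines(im,[proj(m,b).round().astype(int)],True,(0,255,0),1)
cv2.imwrite('pics/w1.png',im)
E
```

```text
[435.52819795 108.5927093  360.26569522] [-3.14148335e+00  4.69876739e-04 -1.19636856e-01] [-0.62198787  0.81996342  0.2770293 ] {'K': array([[315.24843408,   0.        , 283.80052952],
       [  0.        , 315.24843408, 212.21631519],
       [  0.        ,   0.        ,   1.        ]]), 'xyz': array([444.40755975, 188.37865081, 339.22891034]), 'rotation': array([-0.29164195, -0.00052323, -0.12051676])}
```

View pics/w1.png

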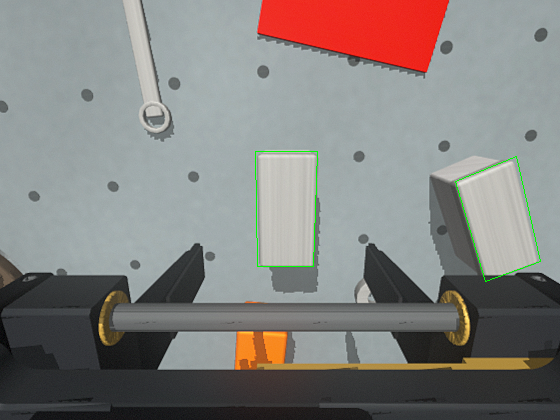

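The overlay of the estimates sits on both tins within 1–2 px: tin2's top spans (256–317, 151–267) and tin1's is at (497,218). I'll descend and grip tin2.

>>> arm_command(steps=[[0,0.2,3,0,0,0],[0,0.2,6,0,0,0.3],[0,0.2,9,0,0,0.3],[0,0.2,12,0,0,0.3],[0,0.2,14,0,0,0.3],[0,0.2,15,0,0,0.3],[0,0.2,15,0,0,0.3],[0,0.2,15,0,0,0.3]])

```text
t: 2.15
eef_pos: [435.4, 107.1, 210.3]
tcp_rot: [3.142, 0.001, -0.123]
ft_force: [0.1, -0.4, -0.6]
opening: 1.0
```

>>> arm_command(steps=[[0,0,0,0,0,0],[0,0,0,0,0,0],[0,0,0,0,0,0],[0,0,0,0,0,0],[0,0,0,0,0,0],[0,0,0,0,0,0],[0,0,0,0,0,0],[0,0,0,0,0,0]], jaw=4)

```text
t: 2.82
eef_pos: [435.9, 105.9, 210.5]
tcp_rot: [-3.141, -0.001, -0.125]
ft_force: [0.9, -0.9, 4.0]
opening: 0.565
```

>>> arm_command(steps=[[0,0,-0.5,0,0,0],[0,0,-1.2,0,0,0],[0,0,-2,0,0,0],[0,0,-3,0,0,0],[0,0,-4,0,0,0],[0,0,-4,0,0,0],[0,0,-4,0,0,0],[0,0,-4,0,0,0],[0,0,-4,0,0,0]])

```text
t: 3.57
eef_pos: [435.6, 106.0, 250.0]
tcp_rot: [3.142, 0.001, -0.125]
ft_force: [0.3, -0.1, -1.2]
opening: 0.568
```

```bash
python3 - <<'E'
from h import *
for i in range(4):
    im=read_camera('wrist'); s=state(); print(s['ft_force'],s['moment'],s['eef_pos'],s['opening'])
plan(534.9,321.9,300,-20)
E
```

```text
[ 0.36691333 -0.21462273 -1.37280719] [-0.11601329  0.09236298  0.01231663] [435.61579756 105.97050439 249.94603528] 0.567573901785042
[ 0.16689101 -0.58603166 -1.50561486] [-0.12675441  0.0778899  -0.0095982 ] [435.65305209 105.96372265 249.92269153] 0.5691056265485165
[-0.03127187 -0.41024309 -1.44657638] [-0.13988741  0.03622536 -0.01169636] [435.672718   105.96899697 249.93099926] 0.566103137430886
[ 0.10885271 -0.39830002 -1.83263959] [-0.06258483  0.12817768 -0.03091287] [435.70323249 105.9618579  249.99611323] 0.569660156663222
t 3.77 shift [  7.14 -22.66  -5.01] turn [1.000e-02 4.000e-02 1.282e+01] |d| 24.3
```

The weight change is about 1.5 N, so tin2 is the empty one. It goes to the mat.

>>> arm_command(steps=[[0.6,-1.9,0,0,0,0],[1.4,-4.4,0,0,0,0],[2.3,-7.3,0,0,0,0],[3.2,-10.2,0,0,0,0],[4.1,-13.1,0,0,0,0],[5,-16,0,0,0,0],[5.9,-18.8,0,0,0,0],[6.6,-21,0,0,0,0],[7.1,-22.6,0,0,0,0],[7.1,-22.6,0,0,0,0],[7.1,-22.6,0,0,0,0],[7.1,-22.6,0,0,0,0]])

```text
t: 4.77
eef_pos: [534.0, 320.8, 249.8]
tcp_rot: [3.141, 0.001, -0.125]
ft_force: [0.1, -0.0, -0.9]
opening: 0.564
```

>>> arm_command(steps=[[0,0,1,0,0,0],[0,0,2,0,0,0],[0,0,2.7,0,0,0],[0,0,3.2,0,0,0],[0,0,3.4,0,0,0],[0,0,3.5,0,0,0],[0,0,3.55,0,0,0],[0,0,3.55,0,0,0],[0,0,3.55,0,0,0]])

```text
t: 5.52
eef_pos: [534.4, 321.4, 215.1]
tcp_rot: [-3.141, -0.0, -0.125]
ft_force: [0.2, 0.4, -1.8]
opening: 0.566
```

>>> arm_command(steps=[[0,0,0.04,0,0,0],[0,0,0.08,0,0,0],[0,0,0.1,0,0,0],[0,0,0.1,0,0,0]])

```text
t: 5.85
eef_pos: [534.4, 321.4, 214.5]
tcp_rot: [-3.141, -0.001, -0.125]
ft_force: [-1.5, -1.2, 5.1]
opening: 0.563
```

>>> arm_command(steps=[[0,0,0,0,0,0],[0,0,0,0,0,0],[0,0,0,0,0,0],[0,0,0,0,0,0],[0,0,0,0,0,0],[0,0,0,0,0,0]], jaw=9.5)

```text
t: 6.35
eef_pos: [534.4, 321.3, 213.8]
tcp_rot: [-3.142, 0.0, -0.125]
ft_force: [0.3, 1.1, 0.1]
opening: 0.933
```

>>> arm_command(steps=[[0,0,-1,0,0,0],[0,0,-4,0,0,0],[0,0,-8,0,0,0],[0,0,-12,0,0,0],[0,0,-15,0,0,0],[0,0,-15,0,0,0]])

```text
t: 6.85
eef_pos: [534.6, 321.5, 371.2]
tcp_rot: [-3.136, -0.009, -0.125]
ft_force: [0.5, 0.7, 0.4]
opening: 0.998
```

```bash
python3 - <<'E'
from h import *
plan(631.9,71.9,360,17.3)
E
```

```text
t 6.85 shift [12.76 23.56  1.09] turn [ -0.21  -0.56 -24.47] |d| 26.8
```

```bash
python3 - <<'E'
from h import *
plan(560,-260,370,-80)
E
```

```text
t 6.85 shift [ 9.78 57.38 -0.12] turn [-0.59 -0.22 72.83] |d| 58.2
```

>>> arm_command(steps=[[9.8,57.4,0,0,0,73],[9.8,57.4,0,0,0,73],[9.8,57.4,0,0,0,73],[9.8,57.4,0,0,0,73],[9.8,57.4,0,0,0,73],[9.8,57.4,0,0,0,73],[9.8,57.4,0,0,0,73],[9.8,57.4,0,0,0,73],[9.8,57.4,0,0,0,73],[9.8,57.4,0,0,0,73],[9.8,57.4,0,0,0,73],[9.8,57.4,0,0,0,73]])

```text
t: 7.85
eef_pos: [555.8, -180.3, 364.1]
tcp_rot: [-3.141, 0.0, -1.402]
ft_force: [0.4, 0.3, 0.5]
opening: 0.997
```

>>> arm_command(steps=[[0,0,0,0,0,0],[0,0,0,0,0,0],[0,0,0,0,0,0],[0,0,0,0,0,0]])

```text
t: 8.18
eef_pos: [556.2, -177.0, 363.9]
tcp_rot: [3.141, 0.0, -1.398]
ft_force: [0.4, -0.2, 0.2]
opening: 0.997
```

```bash
python3 - <<'E'
from h import *
im=read_camera('wrist')
m=camera_model('wrist'); im=read_camera('wrist')[:,:,::-1].copy(); cv2.imwrite('pics/w2raw.png',im)
import json; json.dump({k:v.tolist() for k,v in m.items()},open('w2.json','w'))
s=state(); print(s['eef_pos'],s['tcp_rot'],m['xyz'],m['rotation'])
cv2.imwrite('pics/w2.png',im)
print(proj(m,box(634,-266,np.radians(9.5),170,54,62)).round(1))
E
```

```text
[ 556.35888389 -176.8489661   363.96416707] [-3.14150555e+00  1.56886772e-04 -1.39760918e+00] [ 635.16188895 -163.09632901  343.03976505] [-2.89971331e-01 -8.37807011e-04 -1.39712569e+00]
[[377.7  31.1]
 [445.6  31.7]
 [417.9 232.7]
 [361.  232.3]]
```

View pics/w2.png

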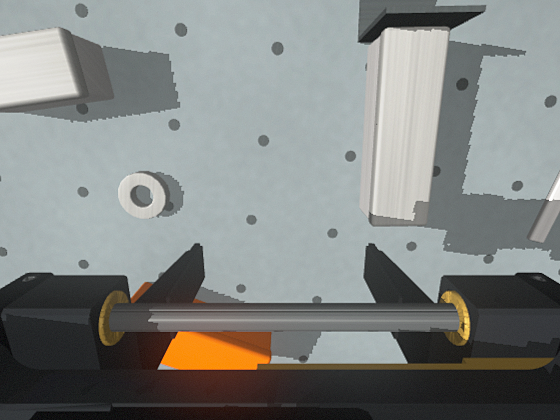

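The view shows the tinbox top face from about (383,27)–(450,27) at the bookend to about (370,215)–(430,222) at the free end, with its side walls visible at left. An enlarged crop will give the corners.

```bash
python3 - <<'E'
from h import *
im=cv2.imread('pics/w2raw.png')
cv2.imwrite('pics/w2c.png',cv2.resize(im[10:240,345:465],None,fx=2.6*1.0,fy=2.6,interpolation=cv2.INTER_CUBIC))
c=cv2.resize(im[180:235,345:465],None,fx=6,fy=6,interpolation=cv2.INTER_CUBIC)
d=cv2.resize(im[5:50,345:465],None,fx=6,fy=6,interpolation=cv2.INTER_CUBIC)
cv2.imwrite('pics/w2c.png',np.vstack([d,c])[:600])
E
```

```text
(no output)
```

View pics/w2c.png

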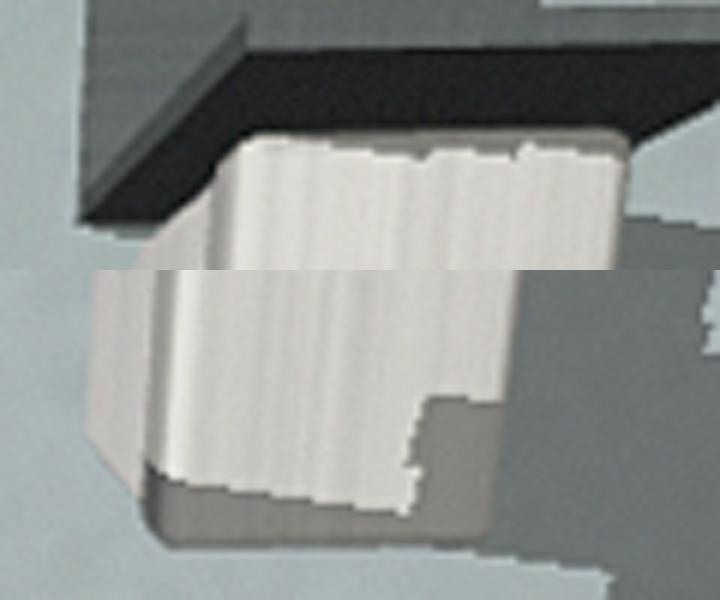

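```bash
python3 - <<'E'
from h import *
import json
from scipy.optimize import least_squares
m={k:np.array(v) for k,v in json.load(open('w2.json')).items()}
def lat(p,q,r): d=(q-p)/np.linalg.norm(q-p); return d[0]*(r[1]-p[1])-d[1]*(r[0]-p[0])
obs=[(1,2,[449.7,30.8]),(1,2,[429.2,201.7]),(1,2,[426.7,223.3]),(0,3,[379.5,50]),(0,3,[370.5,180]),(0,3,[368.8,213.3]),(2,3,[395,226.2]),(0,1,[415,26.7])]
def f(p,M=m,ob=obs):
    c=proj(M,box(p[0],p[1],p[2],170,54,62)); return [lat(c[i],c[j],np.array(r)) for i,j,r in ob]
s=least_squares(f,[634,-266,.16]); print(s.x,np.degrees(s.x[2]),np.round(s.fun,1))
x,y,a=s.x
tc=np.array([x,y])-140*np.array([np.cos(a),np.sin(a)]); print('target',tc, 'start',tc-12*np.array([np.cos(a),np.sin(a)]))
# draw on top picture
im=cv2.imread('pics/top0.png'); mt=camera_model('top')
big=cv2.resize(im,None,fx=4,fy=4,interpolation=cv2.INTER_CUBIC)
cv2.polylines(big,[(4*proj(mt,box(x,y,a,170,54,62))+1.5).round().astype(int)],True,(0,255,0),1)
cv2.imwrite('pics/fit.png',big[560:860,1350:1600])
# top-down measure of row axis: bookend/tin edges in top picture
plan(631.9,71.9,360,17.3)
E
```

```text
[ 6.39034832e+02 -2.69820165e+02  1.88669526e-01] 10.80996753649835 [-0.5 -0.6 -0.7  0.4  0.9  0.5  2.   1.4]
target [ 501.51918225 -296.07747274] start [ 489.7321266 -298.3280991]
t 8.28 shift [-23.2  -11.73   0.4 ] turn [-1.000e-02  0.000e+00 -9.738e+01] |d| 26.0
```

View pics/fit.png

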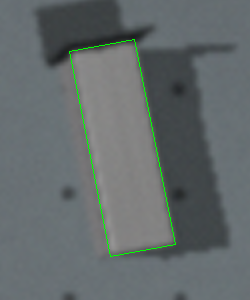

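The fit (639.0, -269.8, axis 10.8°) matches the top view outline. The butt target for the full tin's centre is (501.5, -296.1). Now tin1.

>>> arm_command(steps=[[-23.2,-11.7,0.4,0,0,-97.4],[-23.2,-11.7,0.4,0,0,-97.4],[-23.2,-11.7,0.4,0,0,-97.4],[-23.2,-11.7,0.4,0,0,-97.4],[-23.2,-11.7,0.4,0,0,-97.4],[-23.2,-11.7,0.4,0,0,-97.4],[-23.2,-11.7,0.4,0,0,-97.4],[-23.2,-11.7,0.4,0,0,-97.4],[-23.2,-11.7,0.4,0,0,-97.4],[-23.2,-11.7,0.4,0,0,-97.4],[-23.2,-11.7,0.4,0,0,-97.4],[-23.2,-11.7,0.4,0,0,-97.4]])

```text
t: 9.28
eef_pos: [631.6, 71.7, 359.9]
tcp_rot: [-3.141, 0.0, 0.109]
ft_force: [-0.3, 0.6, -1.0]
opening: 0.999
```

```bash
python3 -c "
from h import *
plan(631.9,71.9,340,17.3)"
```

```text
t 9.28 shift [ 0.03 -0.02  1.99] turn [-1.000e-02  0.000e+00 -1.107e+01] |d| 2.0
```

>>> arm_command(steps=[[0,0,0,0,0,-7],[0,0,0,0,0,-11.1],[0,0,0,0,0,-11.1],[0,0,0,0,0,-11.1],[0,0,0,0,0,-11.1]])

```text
t: 9.7
eef_pos: [631.8, 71.0, 359.9]
tcp_rot: [-3.142, -0.0, 0.293]
ft_force: [-1.3, -0.2, -0.3]
opening: 1.0
```

```bash
python3 - <<'E'
from h import *
m=camera_model('wrist'); im=read_camera('wrist')[:,:,::-1].copy(); cv2.imwrite('pics/w3raw.png',im)
s=state(); print(s['eef_pos'],s['tcp_rot'])
cv2.polylines(im,[proj(m,box(631.9,71.9,np.radians(107.3),110,54,62)).round().astype(int)],True,(0,255,0),1)
cv2.polylines(im,[proj(m,box(534.4,321.4,np.radians(82.8),110,54,66)).round().astype(int)],True,(0,255,0),1)
cv2.imwrite('pics/w3.png',im)
plan(631.9,71.9,210,17.3)
E
```

```text
[631.87272854  70.78958696 359.89007012] [-3.14152219e+00 -8.86357313e-05  2.92749815e-01]
t 9.75 shift [ 0.03 -0.1  14.99] turn [-0.   -0.01 -0.53] |d| 15.0
```

View pics/w3.png

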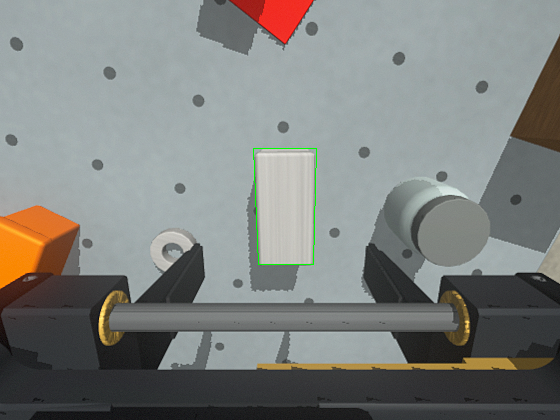

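The tin1 outline fits at (256–314, 151–265) and the jaws straddle it, clear of the bearing (172,250) and the jar (453,230). I'll descend, grip and lift.

>>> arm_command(steps=[[0,-0.1,3,0,0,-0.5],[0,-0.1,6,0,0,-0.5],[0,-0.1,9,0,0,-0.5],[0,-0.1,12,0,0,-0.5],[0,-0.1,14,0,0,-0.5],[0,-0.1,15,0,0,-0.5],[0,-0.1,15,0,0,-0.5],[0,-0.1,15,0,0,-0.5]])

```text
t: 10.42
eef_pos: [632.0, 71.4, 210.2]
tcp_rot: [-3.142, -0.0, 0.303]
ft_force: [-0.3, -0.8, 0.2]
opening: 1.0
```

>>> arm_command(steps=[[0,0,0,0,0,0],[0,0,0,0,0,0],[0,0,0,0,0,0],[0,0,0,0,0,0],[0,0,0,0,0,0],[0,0,0,0,0,0],[0,0,0,0,0,0],[0,0,0,0,0,0]], jaw=4)

```text
t: 11.08
eef_pos: [631.9, 71.3, 210.0]
tcp_rot: [3.141, -0.001, 0.303]
ft_force: [1.4, 1.0, 1.3]
opening: 0.568
```

>>> arm_command(steps=[[0,0,-0.5,0,0,0],[0,0,-1.2,0,0,0],[0,0,-2,0,0,0],[0,0,-3,0,0,0],[0,0,-4,0,0,0],[0,0,-5,0,0,0],[0,0,-5,0,0,0],[0,0,-5,0,0,0],[0,0,-5,0,0,0]])

```text
t: 11.83
eef_pos: [631.5, 71.3, 259.7]
tcp_rot: [-3.141, 0.0, 0.303]
ft_force: [-0.5, -0.6, -5.2]
opening: 0.564
```

```bash
python3 - <<'E'
from h import *
for i in range(4):
    im=read_camera('wrist'); s=state(); print(s['ft_force'].round(1),s['moment'].round(2),s['eef_pos'],s['opening'])
plan(489.7,-298.3,260,-79.2)
E
```

```text
[-0.  -0.7 -5. ] [-0.07 -0.01  0.  ] [631.55293529  71.29539528 259.40969368] 0.5642051764503202
[ 0.2  0.8 -5.7] [-0.06  0.05  0.  ] [631.57718145  71.30943515 259.27081844] 0.5676981772003368
[-0.8  0.1 -5.4] [-0.1   0.03 -0.03] [631.61293083  71.30653703 259.24497545] 0.564068156758388
[ 0.7 -0.4 -5.1] [-0.07  0.08  0.  ] [631.64235105  71.30902585 259.25338754] 0.5674237674136001
t 12.03 shift [-24.58  31.04  -0.06] turn [3.000e-02 5.000e-02 9.656e+01] |d| 39.6
```

tin1 weighs about 5.3 N, so it is the full one. I'll carry it high enough to clear the tinbox.

>>> arm_command(steps=[[0,0,-1,0,0,2],[-1,1.3,-2.5,0,0,5],[-2.7,3.4,-4,0,0,11],[-4.7,5.9,-5.5,0,0,18],[-6.7,8.4,-6,0,0,25],[-8.7,10.9,-6,0,0,32],[-10.7,13.4,-6,0,0,39],[-12.7,15.9,-6,0,0,46],[-14.7,18.4,-6,0,0,53],[-16.7,20.9,-6,0,0,60],[-18.4,23.2,-6,0,0,66],[-19.5,24.6,-6,0,0,71]])

```text
t: 13.03
eef_pos: [518.0, -224.1, 319.6]
tcp_rot: [3.141, 0.0, -0.943]
ft_force: [0.4, -0.1, -4.3]
opening: 0.568
```

```bash
python3 -c "
from h import *
plan(489.7,-298.3,300,-79.2)"
```

```text
t 13.03 shift [4.34 6.65 1.96] turn [ 2.000e-02 -0.000e+00  2.516e+01] |d| 8.2
```

>>> arm_command(steps=[[0.5,0.8,0,0,0,4],[1.6,2.4,0,0,0,10],[2.7,4.1,0,0,0,16],[3.7,5.7,0,0,0,21],[4.2,6.5,0.3,0,0,24],[4.2,6.5,1,0,0,24.5],[4.2,6.5,2,0,0,24.5],[4.2,6.5,2,0,0,24.5],[4.2,6.5,2,0,0,24.5],[4.2,6.5,2,0,0,24.5]])

```text
t: 13.87
eef_pos: [491.9, -293.4, 299.6]
tcp_rot: [3.141, 0.0, -1.362]
ft_force: [0.7, -0.1, -5.6]
opening: 0.567
```

```bash
python3 -c "
from h import *
plan(489.7,-298.3,214,-79.2)"
```

```text
t 13.87 shift [0.44 0.32 8.56] turn [0.01 0.02 1.17] |d| 8.6
```

>>> arm_command(steps=[[0.2,0.1,0,0,0,0.5],[0.44,0.32,0.2,0,0,1.2],[0.44,0.32,1,0,0,1.2],[0.44,0.32,2.5,0,0,1.2],[0.44,0.32,4.5,0,0,1.2],[0.44,0.32,6.5,0,0,1.2],[0.44,0.32,8,0,0,1.2],[0.44,0.32,8.5,0,0,1.2],[0.44,0.32,8.5,0,0,1.2],[0.44,0.32,8.5,0,0,1.2]])

```text
t: 14.7
eef_pos: [489.5, -299.1, 215.0]
tcp_rot: [-3.141, -0.0, -1.385]
ft_force: [-0.3, 0.4, -4.9]
opening: 0.564
```

```bash
python3 - <<'E'
from h import *
im=read_camera('wrist')
s=state(); print(s['eef_pos'],np.degrees(s['tcp_rot']),s['ft_force'],s['moment'])
m=camera_model('wrist'); im=read_camera('wrist')[:,:,::-1].copy(); cv2.imwrite('pics/w4.png',im)
t=read_camera('top')[:,:,::-1].copy(); cv2.imwrite('pics/top1.png',t)
plan(489.7,-298.3,210.5,-79.2)
E
```

```text
[ 489.52536331 -299.15312294  215.44462352] [-1.79958541e+02 -4.00663517e-02 -7.93380055e+01] [ 0.24655297 -0.28632627 -5.21817252] [-0.05886399  0.12234143  0.0413949 ]
t 14.85 shift [-0.08 -0.03  0.53] turn [-0.07 -0.07 -0.14] |d| 0.5
```

View pics/w4.png

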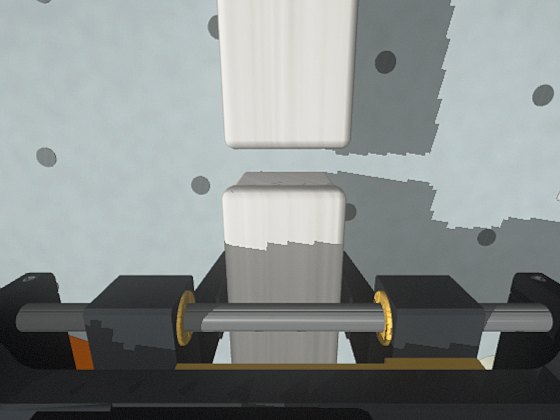

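The wrist view shows the tin's end at u 223–345 (centre 284) and the box's free end at 225–352 (centre about 287.7), parallel within about 0.5°. That is about 1.6 mm of sideways offset and about 14 mm of gap. I'll shift 1.6 mm, lower to hover, then push forward.

>>> arm_command(steps=[[0.08,0,0.1,0,0,0],[0.16,0,0.2,0,0,0],[0.16,-0.2,0.3,0,0,0],[0.16,-0.4,0.35,0,0,0],[0.16,-0.6,0.38,0,0,0],[0.16,-0.8,0.38,0,0,0],[0.16,-0.8,0.38,0,0,0],[0.16,-0.8,0.38,0,0,0]])

```text
t: 15.52
eef_pos: [497.6, -299.0, 210.9]
tcp_rot: [-3.142, 0.0, -1.384]
ft_force: [-0.9, -0.8, -5.0]
opening: 0.568
```

>>> arm_command(steps=[[0,-0.05,0,0,0,0],[0,-0.1,0,0,0,0],[0,-0.15,0,0,0,0],[0,-0.2,0,0,0,0],[0,-0.2,0,0,0,0],[0,-0.2,0,0,0,0]])

```text
t: 16.02
eef_pos: [499.5, -298.7, 211.0]
tcp_rot: [-3.142, 0.0, -1.385]
ft_force: [-0.6, -0.7, -5.4]
opening: 0.566
```

>>> arm_command(steps=[[0,-0.05,0,0,0,0],[0,-0.1,0,0,0,0],[0,-0.15,0,0,0,0],[0,-0.15,0,0,0,0]])

```text
t: 16.35
eef_pos: [501.0, -298.4, 211.0]
tcp_rot: [-3.141, 0.0, -1.385]
ft_force: [0.6, 0.7, -5.2]
opening: 0.571
```

>>> arm_command(steps=[[0,-0.05,0,0,0,0],[0,-0.1,0,0,0,0],[0,-0.1,0,0,0,0],[0,-0.1,0,0,0,0]])

```text
t: 16.68
eef_pos: [501.9, -298.2, 211.0]
tcp_rot: [-3.142, 0.0, -1.385]
ft_force: [-0.3, -0.5, -5.0]
opening: 0.57
```

>>> arm_command(steps=[[0,-0.05,0,0,0,0],[0,-0.1,0,0,0,0],[0,-0.1,0,0,0,0],[0,-0.1,0,0,0,0]])

```text
t: 17.02
eef_pos: [502.9, -298.0, 211.0]
tcp_rot: [-3.142, 0.0, -1.385]
ft_force: [-0.9, -1.1, -5.6]
opening: 0.565
```

>>> arm_command(steps=[[0,-0.05,0,0,0,0],[0,-0.1,0,0,0,0],[0,-0.1,0,0,0,0],[0,-0.1,0,0,0,0]])

```text
t: 17.35
eef_pos: [503.9, -297.8, 211.0]
tcp_rot: [-3.142, 0.0, -1.385]
ft_force: [0.3, -0.6, -4.8]
opening: 0.57
```

>>> arm_command(steps=[[0,-0.05,0,0,0,0],[0,-0.1,0,0,0,0],[0,-0.1,0,0,0,0],[0,-0.1,0,0,0,0]])

```text
t: 17.68
eef_pos: [504.9, -297.7, 211.0]
tcp_rot: [-3.142, 0.0, -1.385]
ft_force: [0.5, -0.4, -5.3]
opening: 0.567
```

```bash
python3 - <<'E'
from h import *
F=[]
for i in range(5): im=read_camera('wrist'); s=state(); F.append(s['ft_force'])
print(np.mean(F,0),s['eef_pos']); im=im[:,:,::-1]
cv2.imwrite('pics/w5.png',cv2.resize(im[100:260,190:390],None,fx=4,fy=3.7,interpolation=cv2.INTER_CUBIC))
E
```

```text
[ 0.07582676  0.22266341 -5.02626282] [ 504.88280098 -297.68172005  210.98384574]
```

View pics/w5.png

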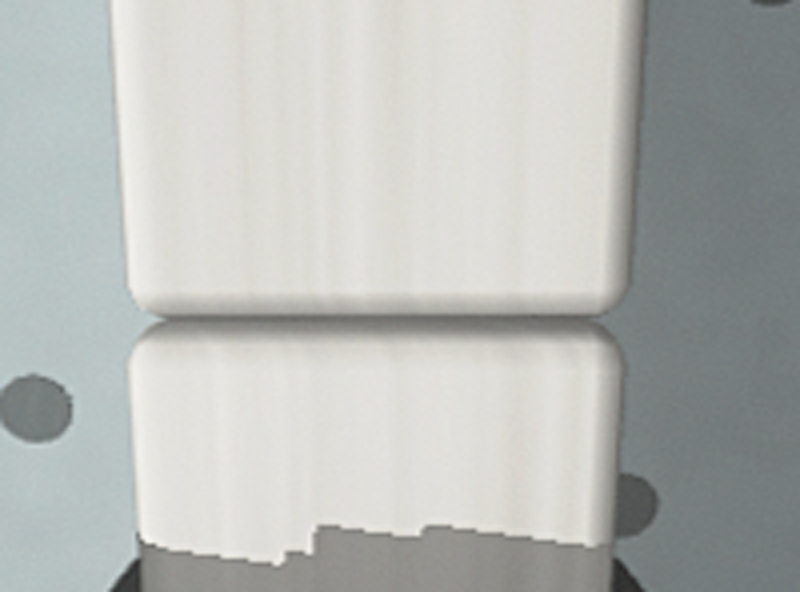

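The sides line up: box end at u 127–632 and tin end at 130–624 in the crop, about 0.3 mm offset. The gap is nearly closed but there is no force yet, so I keep pushing in small steps.

>>> arm_command(steps=[[0,-0.05,0,0,0,0],[0,-0.1,0,0,0,0],[0,-0.1,0,0,0,0],[0,-0.1,0,0,0,0]])

```text
t: 18.27
eef_pos: [505.9, -297.5, 211.0]
tcp_rot: [-3.142, 0.0, -1.385]
ft_force: [0.2, -0.2, -5.3]
opening: 0.569
```

>>> arm_command(steps=[[0,-0.05,0,0,0,0],[0,-0.1,0,0,0,0],[0,-0.1,0,0,0,0],[0,-0.1,0,0,0,0]])

```text
t: 18.6
eef_pos: [506.3, -297.5, 211.0]
tcp_rot: [3.14, 0.001, -1.385]
ft_force: [-5.9, -1.7, -2.7]
opening: 0.569
```

Contact at 6 N along the row. I'll set down, check and release.

>>> arm_command(steps=[[0,0,0.04,0,0,0],[0,0,0.08,0,0,0],[0,0,0.12,0,0,0],[0,0,0.12,0,0,0]])

```text
t: 18.93
eef_pos: [506.3, -297.4, 210.0]
tcp_rot: [3.14, 0.001, -1.384]
ft_force: [-7.2, -1.9, -0.1]
opening: 0.567
```

>>> arm_command(steps=[[0,0,0.03,0,0,0],[0,0,0.03,0,0,0],[0,0,0.03,0,0,0]])

```text
t: 19.18
eef_pos: [506.2, -297.3, 210.0]
tcp_rot: [3.14, 0.001, -1.384]
ft_force: [-8.9, -0.6, 4.5]
opening: 0.565
```

>>> arm_command(steps=[[0,0,0,0,0,0],[0,0,0,0,0,0],[0,0,0,0,0,0],[0,0,0,0,0,0],[0,0,0,0,0,0],[0,0,0,0,0,0],[0,0,0,0,0,0]], jaw=9.5)

```text
t: 19.77
eef_pos: [506.9, -297.3, 209.4]
tcp_rot: [-3.142, 0.0, -1.385]
ft_force: [-0.2, -0.4, 0.1]
opening: 0.975
```

>>> arm_command(steps=[[0,0,-1,0,0,0],[0,0,-4,0,0,0],[0,0,-8,0,0,0],[0,0,-12,0,0,0],[0,0,-15,0,0,0],[0,0,-15,0,0,0],[0,0,-15,0,0,0]])

```text
t: 20.35
eef_pos: [506.7, -297.1, 361.8]
tcp_rot: [-3.139, -0.003, -1.385]
ft_force: [0.3, -0.0, -0.2]
opening: 1.001
```

```bash
python3 - <<'E'
from h import *
im=read_camera('wrist')[:,:,::-1].copy(); s=state(); print(s['eef_pos'],s['ft_force'])
t=read_camera('top')[:,:,::-1].copy()
cv2.imwrite('pics/w6.png',im[0:290]); cv2.imwrite('pics/top2.png',t)
t3=cv2.resize(t[110:290,150:440],None,fx=2,fy=2,interpolation=cv2.INTER_CUBIC)[:300,:560]
o=np.zeros((590,580,3),np.uint8); o[:290,:560]=im[:290]; o[290:590,:560]=t3; cv2.imwrite('pics/end.png',o)
E
```

```text
[ 506.55260229 -297.07726081  360.14519155] [-0.03781467  0.05539287 -0.15924891]
```

View pics/end.png

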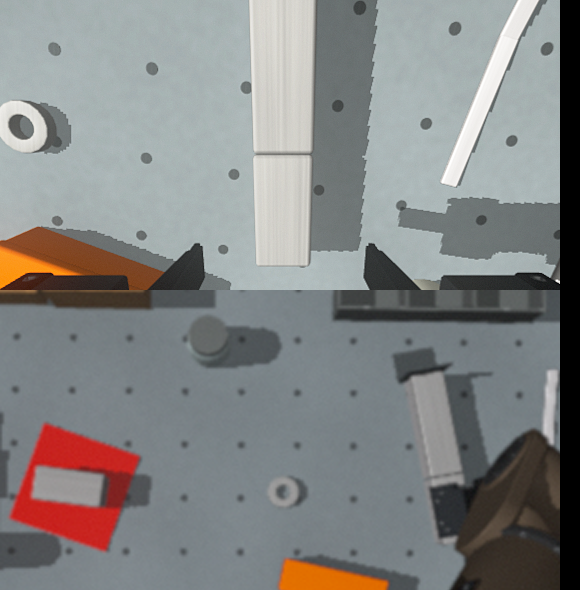

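The tin and the box form one straight row with only a hairline seam at (282,153). The empty tin is upright near the mat's centre, and the bearing, jar and decoy have not moved. I'm handing in.

```bash
python3 -c "
from cell import job_done
print(job_done())"
```

```text
the job is handed in; nothing more can be done
None
```

I finished the job and handed it in at about 20.5 s of the 64 s allowed. No verdict is reported.

- **Weighing:** The tin nearer the robot lifted at about 1.5 N, so it was the empty one. The other lifted at about 5.3 N, so it was full.
- **Empty tin:** It stands near the middle of the mat. The final top view shows it upright, and after allowing for the camera angle its centre is within a few mm of the mat's centre.
- **Full tin:** I pushed it along the row until it met the tin box at about 6 N, then set it down and let go. The last wrist view shows a hairline seam. A close-up just before contact showed the sides in line within about 0.5 mm and parallel.
- **Surroundings:** The other objects in the last views had not visibly moved, and the gripper is clear of everything.

**One disagreement:** the tin met the box about 4–5 mm further along the row than my camera fit predicted. I put this down mostly to fit error, plus the 1 mm gap at the bookend. I trusted the contact force and the close view, but did not measure the box again to rule out a small shift.

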